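Roll two sample vials onto the reading slit

ROBOT

A 7-joint arm with a two-finger parallel gripper is mounted at the origin on the work surface. World frame = base frame: x ahead of the robot, y to its left, z up, the work surface at z = 0. Lengths are in m, angles in rad, forces in N, time in s.
With the tool pointing down it reaches from about 0.4 to 0.875 m from the base axis. Payload 6.5 kg.
Tool frame: the origin (TCP) lies between the finger pads; the fingertips stand 17 mm ahead of it and the grasp point (between the pads) lies 2 mm behind it (tcp_to_tips is the distance from the TCP to the fingertips, in m); z points along the fingers, y is the direction in which the jaws open and shut (so a half turn about z gives the same grasp; the last joint's range is limited). The gripper opens to 88 mm and grips with 3 to 60 N. Pads are 18 mm wide; open, the fingers measure 123 mm over their backs; the gripper's body (75 mm by 187 mm) begins 45 mm behind the grasp point.
Start: joints at [1.219, 0.536, -0.004, 1.538, 0.003, 1.067, -0.071], TCP at [0.183, -0.624, 0.256] pointing down, gripper open.
Joint ranges: [-2.7, 2.7], [-0.37, 2.16], [-1.27, 1.26], [0.24, 2.4], [-1.31, 4.45], [0.19, 1.91], [-2.76, 2.76]. Speed limits (rad/s): [2.39, 2.39, 3.14, 3.14, 3.14, 3.14, 3.14].

INTERFACE

Orientations are given as a unit quaternion [x, y, z, w].
In Python, from workcell import * gives the robot as it stands.
- The arm moves only by the shell command python3 -m inch 'ROWS' [OPENING] [FORCE]. ROWS is JSON, one flat list of numbers, 4 for each row, row after row: the shift along the tool's x, y, z in mm, then the turn about the tool's z in degrees. A call has 1 to 12 rows; each row is the pose to reach, as a shift and turn from the pose measured when the call began, along the tool's axes at that moment; what a row does not reach only later rows make up. A row lasts 1/10 s, in which the tool goes at most 50 mm and 8.59 degrees, less where a joint would pass 70% of its speed; a pose out of reach is approached as far as the arm can. A call with a gripper value outside its range is refused whole. OPENING is the closure, from -1 (fully open) to 1 (shut), so that 0 is half open, set as the call begins (- or left out, the last holds). The fingers move at their own pace and stop on an object; FORCE is the grip in N (left out, the last holds). Time passes only in rows, so rows that repeat a pose let the fingers close. It gives the time, the measured TCP pose, the force and the opening at its end, in the units of the state.
- read_state(): the state, without advancing time (a new reading comes with each control period).
- grab_frame(name): name is "scene" or "top" or "wrist"; returns the picture (480x640x3 uint8, blue, green, red); there is no depth.
- camera_model(name): a dict with "K" (3x3 intrinsics, pixels), "rvec" (rotation vector, rad) and "tvec" (3), from world to camera coordinates, as OpenCV has them. Camera axes: x right, y down, z forward; pixel columns grow to the right and rows downward; lengths in m; the calibration is good to about 2 mm. The wrist camera is an equidistant fisheye: a pixel r from the principal point sees the ray r / f radians off the axis. A picture is of the moment at which its call begins: read the wrist's pose just before it. camera_model takes no time and is no camera call; for the wrist camera it gives the pose at the moment of the call.
- sign_off(): hands the job in, once; it reports no verdict.
Trained networks look in the newest picture that a camera, given by its name, has taken for a name from the list of things; names that differ only in an ending like _2 or _b are one class to them, and where a whole thing is asked for, a point or a joint stands for the part that bears it (a point fixed in the world has none). Each returns a list of dicts, best first, with "conf" (0 to 1); they miss things now and then, are a little off and sometimes report something else, mostly with a low value. They report only what shows in the picture. A call takes as long as a camera call.
- spot_in(camera, name): "bbox" ([centre column, centre row, width, height] in pixels, round what is visible of it).
- place_of(camera, name): "position" ([column, row] in pixels: a listed point, or the origin of a listed thing).
The state is a dict: "clock": time; "q": joint angles; "qvel": joint speeds; "effort": joint torques, N m; "tool_pos": TCP position; "tool_rot": TCP orientation; "ft_force": force on the tool from outside, world axes, zero at the start; "wrist_torque": the same for the moment, N m; "finger_gap": finger opening in m.
Only numpy, scipy, OpenCV 4.12 (cv2) and the standard library are available. Lean on these libraries where they do the work, as an engineer would, in place of code of your own. Each camera call takes 0.05 s, during which the arm holds its last target. There are 200 camera calls.

TASK

Two capped sample vials, one thick and one thin, lie on the deck of the flat label reader, each too close to a rim for a finger to fit behind. Push on their tops with the fingertips to roll both sideways until each lies lengthwise along the dark reading slit in the middle of the deck, centred over it, one behind the other. Do not lift the vials, leave the other things where they are, and leave both vials lying still.

Things in the scene. Friction and masses are not known exactly. Their poses are not given: they have to be found in the camera images.
- reader: Flat label reader, fixed: grey deck 156 mm (its x) by 300 mm (its y), top face 12 mm above the bench. Along both long sides (|x| = 70 to 78 mm) an aluminium rim stands 18 mm above the deck (30 mm above the bench); the short ends have none. Origin: centre of the underside, on the bench. y runs along the slit, x across it, z up. Place and yaw vary.
- slit (a point): Middle of the reading slit on the deck's top face: a black strip flush with the deck, 10 mm wide (x), 270 mm long (y), axes as the reader's. Vials start parallel to it, axes 46 to 56 mm to either side, one vial at each end of the deck (about 68 mm either way along y), under 10 mm from a rim: no finger fits behind. Each need only roll straight across, away from its rim.
- vial_thick: Thick sample vial lying on its side: a straight cylinder, 30 mm diameter, 100 mm long, white, with a paper label and a grey cap of the same diameter. Origin: centre of the cylinder, 15 mm above the deck (27 mm above the bench; its top 42 mm). y is the cylinder's axis, towards the cap; x and z turn as it rolls. 40 to 75 g. A little rolling resistance keeps it where it is left.
- vial_thin: Thin vial, like the thick one but 24 mm diameter, 90 mm long, 30 to 55 g; origin 12 mm above the deck (24 mm above the bench; top 36 mm). y is its axis. A fingertip pressed on a vial's top with about 2 to 10 N and moved across rolls it; the vial goes about half as far as the fingertip, so a stroke ends when the tip has crossed its top, and several strokes may be needed.
- small_bottle: Bystander: small amber bottle with white cap standing on the deck across the slit from one of the vials, about 52 mm from the slit; 22 mm diameter, 44 mm high; loose. Origin: centre of its underside.
- stopper: Bystander: black rubber stopper standing on the deck across the slit from the other vial, about 52 mm from the slit; 23 mm diameter, 22 mm high; loose. Origin: centre of its underside.
- beaker: Bystander: glass beaker, 70 mm diameter, 90 mm high, on the bench left of the reader; loose. Origin: centre of its underside.
- reagent_bottle: Bystander: amber bottle, 70 mm diameter, 140 mm high, on the bench right of the reader; loose. Origin: centre of its underside.
- dish: Bystander: shallow clear dish, 90 mm diameter, 18 mm high, on the bench right of the reader; loose. Origin: centre of its underside.

How it is judged:
At the end, for the whole second after the job is handed in: Each vial lies still on the deck with its centre within 6 mm of the slit's centre line, its axis within 8 degrees of the slit's direction, and its whole length over the slit (x of vial_thick in the frame of reader between -0.006 and 0.006 m and y of vial_thick in the frame of reader between -0.085 and 0.085 m and z of vial_thick in the frame of reader between 0.024 and 0.03 m and angle between the y axis of each of vial_thick, vial_thin and the y axis of reader, either way round below 0.14 rad and linear speed of each of vial_thick, vial_thin below 0.01 m/s and angular speed of each of vial_thick, vial_thin below 0.5 rad/s and x of vial_thin in the frame of reader between -0.006 and 0.006 m and y of vial_thin in the frame of reader between -0.09 and 0.09 m and z of vial_thin in the frame of reader between 0.021 and 0.027 m); the robot touches nothing.
It fails at once if the thick vial is lifted more than 8 mm off the reader's deck (z of vial_thick in the frame of reader above 0.035 m).
It fails at once if the thin vial is lifted more than 8 mm off the reader's deck (z of vial_thin in the frame of reader above 0.032 m).
It fails at once if the small bottle or the stopper on the deck is shifted more than 15 mm or tipped over (distance of any of small_bottle, stopper from where it was at the start of the episode above 0.015 m or angle between any of small_bottle, stopper's own z axis and vertical above 0.5 rad).
It fails at once if the beaker, reagent bottle or dish is shifted more than 15 mm or tipped over (distance of any of beaker, reagent_bottle, dish from where it was at the start of the episode above 0.015 m or angle between any of beaker, reagent_bottle, dish's own z axis and vertical above 0.5 rad).
It also fails if it takes over 56 s, if anything falls off the work surface, if the arm or the gripper's body presses on something with over 40 N, if the wrist force passes 120 N, or if a joint passes its speed limit or range.

## Working session

There is one attempt and no reset: what is moved stays moved. The work goes in short steps, Python scripts to look and compute and a shell command to move; the robot and the scene stay as the last step left them, time stands still between calls to the robot, and variables do not carry over. Pictures are saved under pics/ and viewed, about 8 in all and at most 12, crops included, and the job is handed in when it is done.

```bash
mkdir -p pics
cat > h.py <<'E'
from workcell import *
import numpy as np, cv2
from scipy.spatial.transform import Rotation as R
def ray(cam,uv):
    m=camera_model(cam);K=np.array(m["K"]);Rm=cv2.Rodrigues(np.array(m["rvec"],float))[0];t=np.array(m["tvec"],float).ravel()
    x=(uv[0]-K[0,2])/K[0,0];y=(uv[1]-K[1,2])/K[1,1]
    if cam=="wrist":
        r=np.hypot(x,y);d=np.array([np.sin(r)*x/max(r,1e-9),np.sin(r)*y/max(r,1e-9),np.cos(r)])
    else: d=np.array([x,y,1.])
    return -Rm.T@t,Rm.T@d
def at(cam,uv,z):
    o,d=ray(cam,uv);return o+d*(z-o[2])/d[2]
def pix(cam,P):
    m=camera_model(cam);K=np.array(m["K"]);Rm=cv2.Rodrigues(np.array(m["rvec"],float))[0];t=np.array(m["tvec"],float).ravel()
    c=Rm@np.array(P)+t
    return np.array([K[0,0]*c[0]/c[2]+K[0,2],K[1,1]*c[1]/c[2]+K[1,2]])
def tool(P):
    s=read_state();return R.from_quat(s["tool_rot"]).inv().apply(np.array(P)-np.array(s["tool_pos"]))*1000
E
python3 - <<'E'
from h import *
Z=dict(reader=0,slit=.012,vial_thick=.027,vial_thin=.024,small_bottle=.012,stopper=.012,beaker=0,reagent_bottle=0,dish=0)
for c in ["top","scene"]:
    f=grab_frame(c);cv2.imwrite(f"pics/{c}0.png",f)
    for n in Z:
        for d in place_of(c,n)[:2]:
            print(c,n,round(d["conf"],2),np.round(d["position"]),np.round(at(c,d["position"],Z[n]),4))
s=read_state();print(s["clock"],s["tool_pos"],R.from_quat(s["tool_rot"]).as_matrix().round(3),s["finger_gap"],s["ft_force"])
E
```

```text
top reader 0.96 [327. 229.] [ 0.5721 -0.0743  0.    ]
top slit 0.9 [325. 226.] [ 0.5796 -0.0669  0.012 ]
top vial_thick 0.93 [358. 238.] [ 0.5459 -0.1491  0.027 ]
top vial_thin 0.57 [303. 253.] [ 0.5118 -0.0108  0.024 ]
top small_bottle 0.48 [350. 202.] [ 0.6401 -0.1314  0.012 ]
top stopper 0.23 [125. 195.] [0.666 0.431 0.012]
top beaker 0.58 [125. 194.] [0.6715 0.4363 0.    ]
top reagent_bottle 0.8 [454. 188.] [ 0.6718 -0.4012  0.    ]
top dish 0.86 [476. 277.] [ 0.4416 -0.4518  0.    ]
scene reader 0.82 [306. 254.] [ 0.5684 -0.0704  0.    ]
scene slit 0.95 [307. 252.] [ 0.5733 -0.0644  0.012 ]
scene vial_thick 0.87 [286. 227.] [ 0.534  -0.1412  0.027 ]
scene vial_thin 0.85 [341. 240.] [ 0.5125 -0.0092  0.024 ]
scene small_bottle 0.69 [271. 263.] [ 0.6389 -0.1197  0.012 ]
scene beaker 0.63 [530. 380.] [0.6678 0.4376 0.    ]
scene reagent_bottle 0.58 [159. 240.] [ 0.6836 -0.3977  0.    ]
scene dish 0.88 [202. 179.] [ 0.443  -0.4541  0.    ]
1.0 [ 0.18327228 -0.62362065  0.25573855] [[ 0.959  0.282 -0.   ]
 [ 0.282 -0.959 -0.   ]
 [-0.     0.    -1.   ]] 0.0880942352093796 [-0.12602958  1.12906777 -0.88358344]
```

View pics/top0.png

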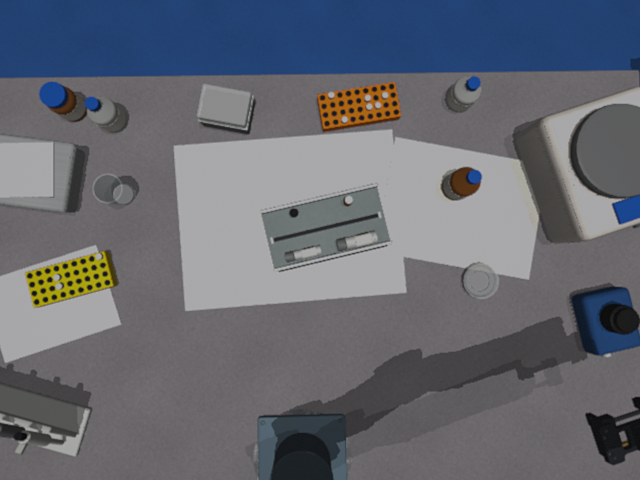

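View pics/scene0.png

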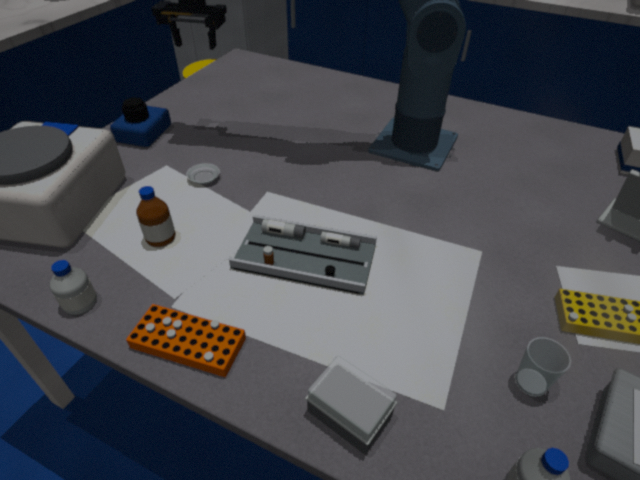

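The top view shows the reader slit running from about (274,240) to (381,215). The thick vial is at (358,240) and the thin one at (303,254), both on the robot side. The stopper is at (293,212) and the bottle at (348,201). The scene view agrees. I'll move over the reader at a safe height.

```bash
python3 -m inch '[38,-31,0,0, 76,-62,0,0, 114,-94,0,0, 152,-126,0,0, 190,-157,0,0, 228,-189,0,0, 266,-220,0,0, 304,-252,0,0, 342,-283,0,0, 380,-315,0,0, 418,-346,0,0, 440,-364,0,0]' 0 20
```

```text
clock: 2.2
tool_pos: [0.5048, -0.1461, 0.2561]
tool_rot: [0.989, 0.145, 0.001, -0.0]
ft_force: [-0.5, 0.3, 0.6]
finger_gap: 0.044
```

```bash
python3 -m inch '[10,-30,0,0, 10,-60,0,0, 10,-60,0,0]'
python3 - <<'E'
from h import *
Z=dict(slit=.012,vial_thick=.027,vial_thin=.024,small_bottle=.012,stopper=.012)
f=grab_frame("wrist");cv2.imwrite("pics/w1.png",f)
for n in Z:
    for d in place_of("wrist",n)[:2]:
        P=at("wrist",d["position"],Z[n]);print(n,round(d["conf"],2),np.round(d["position"]),np.round(P,4))
s=read_state();print(s["clock"],s["tool_pos"],s["ft_force"])
E
```

```text
clock: 2.5
tool_pos: [0.4968, -0.0812, 0.2563]
tool_rot: [0.989, 0.148, 0.001, -0.001]
ft_force: [-0.1, 0.6, 0.4]
finger_gap: 0.0443
slit 0.66 [327. 127.] [ 0.5735 -0.0742  0.012 ]
vial_thick 0.8 [390. 184.] [ 0.5382 -0.1504  0.027 ]
vial_thick 0.71 [252. 172.] [ 0.5112 -0.0175  0.027 ]
vial_thin 0.62 [252. 171.] [ 0.5118 -0.0166  0.024 ]
small_bottle 0.69 [400.  85.] [ 0.6366 -0.1327  0.012 ]
stopper 0.85 [264.  70.] [0.6122 0.0011 0.012 ]
2.8 [ 0.49731354 -0.08720586  0.25618253] [ 1.09229769 -0.76750885  0.39214637]
```

View pics/w1.png

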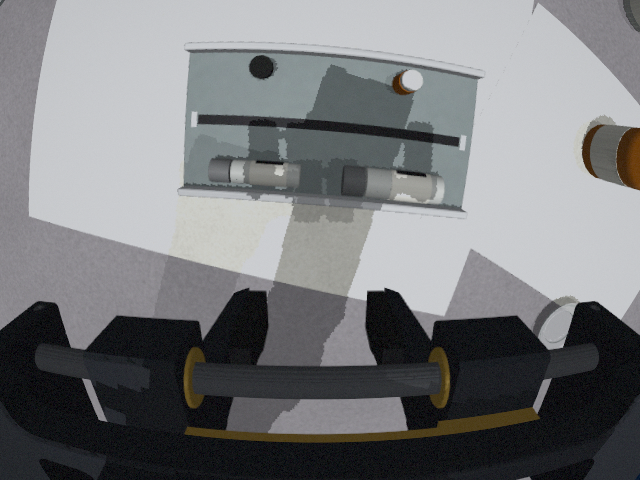

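The wrist view shows the slit from (198,120) to (459,142), with the thin vial spanning about (208–300,172) and the thick one (342–445,184). The stopper is at (262,67) and the bottle at (408,82). I'll fit the reader frame from these.

```bash
cat >> h.py <<'E'
def darkline(f,cam,z=.012):
    "refine slit line: darkest column pixel centroid"
    P=[]
    for u in range(202,456,4):
        v0=120+(u-198)*22/261-2*(1-((u-328)/130)**2)
        v=np.arange(int(v0)-9,int(v0)+10);g=f[v,u].sum(1).astype(float);w=np.clip(g.max()*.45-g,0,None)
        if w.sum()>0:P.append(at(cam,(u,(v*w).sum()/w.sum()),z))
    return np.array(P)
E
python3 - <<'E'
from h import *
f=cv2.imread("pics/w1.png")
P=darkline(f,"wrist")[:,:2]
for _ in range(3):
    c=P.mean(0);d=np.linalg.svd(P-c)[2][0];d*=np.sign(-d[1]);n=np.array([-d[1],d[0]]);r=(P-c)@n;P=P[abs(r)<max(.003,2*r.std())]
print(len(P),"rms",r.std(),"dir",d,"yaw",np.degrees(np.arctan2(n[1],n[0])))
e=[at("wrist",p,.012)[:2] for p in[(198,120),(459,142)]];print("ends",e,np.linalg.norm(e[0]-e[1]))
m=(e[0]+e[1])/2;m=c+d*((m-c)@d);print("centre",m)
for k,p,z in[("thinL",(208,169),.024),("thinR",(300,175),.024),("thickL",(342,181),.027),("thickR",(445,188),.027),("stop",(262,67),.034),("bott",(411,79),.056),("slitT",0,0)]:
    if p:q=at("wrist",p,z)[:2]-m;print(k,"along",q@d,"across",q@n)
for k,q in[("thick net",(.5382,-.1504)),("thin net",(.5115,-.017)),("bottle",(.6366,-.1327)),("stop",(.6122,.0011))]:
    q=np.array(q)-m;print(k,q@d,q@n)
s=read_state();print(s["tool_pos"],R.from_quat(s["tool_rot"]).as_matrix()[:2,0])
E
```

```text
64 rms 0.0005092359630236616 dir [ 0.20555262 -0.97864606] yaw 11.861851006013609
ends [array([0.54664709, 0.05318732]), array([ 0.60264755, -0.21130649])] 0.27035722700192133
centre [ 0.57508892 -0.07896683]
thinL along -0.11888416409720998 across -0.04961494121801972
thinR along -0.026137375241004675 across -0.050111670554130766
thickL along 0.015080513910580406 across -0.05226741430206357
thickR along 0.12070819059220315 across -0.048686530297680795
stop along -0.06896995436483173 across 0.05206059116548862
bott along 0.06567880833515073 across 0.05049604735528063
thick net 0.06232517621350535 -0.0507844756778254
thin net -0.0737144637981588 -0.049493605623624454
bottle 0.06522951902474516 0.049152578475450535
stop -0.07072880837866154 0.05277655552671318
[ 0.49731354 -0.08720586  0.25618253] [0.95883483 0.28395801]
```

```bash
cat >> h.py <<'E'
M=np.array([.5751,-.0790]);N=np.array([.97865,.20555]);D=np.array([.20555,-.97865])
def rd(p): q=np.array(p)[:2]-M;return np.round([q@D*1e3,q@N*1e3],1)   # along, across (mm)
def go(al,ac,tip): print("delta",np.round(tool(np.r_[M+al*1e-3*D+ac*1e-3*N,tip*1e-3+.017]),1))
def st():
    s=read_state();x=R.from_quat(s["tool_rot"]).as_matrix();print("t",s["clock"],"al,ac",rd(s["tool_pos"]),"tip",round((s["tool_pos"][2]-.017)*1e3,1),"yawerr",round(np.degrees(np.arctan2(x[1,0],x[0,0])-np.arctan2(N[1],N[0])),2),"tilt",np.round(x[:2,2],4),"F",np.round(s["ft_force"],1))
E
python3 -c "from h import *;st();go(68,-58,52)"
python3 -m inch '[14,40,40,2, 14,77,80,4.6, 14,77,125,4.6, 14,77,165,4.6, 14,77,187,4.6, 14,77,187,4.6, 14,77,187,4.6]'; python3 -c "from h import *;st();go(68,-58,42)"
```

```text
t 2.8 al,ac [ -8.  -77.8] tip 239.2 yawerr 4.63 tilt [0.0017 0.0008] F [ 1.1 -0.8  0.4]
delta [ 13.3  77.4 187.2]
clock: 3.5
tool_pos: [0.5332, -0.1576, 0.0696]
tool_rot: [0.995, 0.103, 0.001, -0.0]
ft_force: [-0.9, -0.7, 0.2]
finger_gap: 0.044
t 3.5 al,ac [ 68.3 -57.1] tip 52.6 yawerr -0.02 tilt [0.002  0.0006] F [-0.9 -0.7  0.2]
delta [-0.9 -0.3 10.6]
```

```bash
python3 -m inch '[0,0,8,0, 0,0,10,0, 0,0,11,0, 0,0,11,0, 0,0,11,0]'; python3 -c "from h import *;st()"
```

```text
clock: 4.0
tool_pos: [0.534, -0.1577, 0.0593]
tool_rot: [0.995, 0.103, 0.002, 0.0]
ft_force: [-1.2, -0.2, 4.4]
finger_gap: 0.044
t 4.0 al,ac [ 68.6 -56.4] tip 42.3 yawerr -0.01 tilt [0.0035 0.0001] F [-1.2 -0.2  4.4]
```

```bash
python3 -m inch '[1,0,1.5,0, 4,0,1.5,0, 8,0,1.5,0, 12,0,1.5,0, 16,0,1.5,0, 20,0,1.5,0, 24,0,1.5,0, 27,0,1.5,0, 28,0,1.5,0, 28,0,1.5,0]'; python3 -c "from h import *;st()"
```

```text
clock: 5.0
tool_pos: [0.563, -0.1515, 0.0594]
tool_rot: [0.995, 0.103, 0.003, 0.0]
ft_force: [0.4, 1.4, 9.1]
finger_gap: 0.0441
t 5.0 al,ac [ 68.5 -26.7] tip 42.4 yawerr 0.01 tilt [0.0065 0.0002] F [0.4 1.4 9.1]
```

```bash
python3 -m inch '[0,0,-6,0, 0,0,-12,0, -8,0,-12,0, -17,0,-12,0, -17,0,-12,0, -17,0,-12,0]'
python3 - <<'E'
from h import *
st()
for c in["wrist","top","scene"]:
    f=grab_frame(c);cv2.imwrite(f"pics/{c}2.png",f)
    for n,z in[("vial_thick",.027),("vial_thin",.024)]:
        for d in place_of(c,n)[:2]:print(c,n,round(d["conf"],2),np.round(d["position"]),rd(at(c,d["position"],z)))
st()
E
```

```text
clock: 5.6
tool_pos: [0.5456, -0.1552, 0.071]
tool_rot: [0.995, 0.103, 0.003, 0.0]
ft_force: [0.8, -0.1, -0.2]
finger_gap: 0.0438
t 5.6 al,ac [ 68.5 -44.5] tip 54.0 yawerr -0.01 tilt [0.0057 0.0003] F [ 0.8 -0.1 -0.2]
wrist vial_thick 0.95 [291. 264.] [ 55.9 -33.3]
wrist vial_thin 0.83 [ 73. 282.] [-80.6 -48.2]
wrist vial_thin 0.39 [ 64. 113.] [-70.2  51.7]
top vial_thin 0.63 [304. 251.] [-74.9 -43.5]
top vial_thin 0.33 [452. 183.] [326.   38.5]
scene vial_thick 0.57 [282. 232.] [ 55.6 -32.5]
scene vial_thin 0.84 [339. 239.] [-77.1 -47.5]
t 6.05 al,ac [ 68.4 -43.7] tip 54.2 yawerr 0.02 tilt [0.0065 0.0003] F [-0.7  0.8 -0.1]
```

View pics/wrist2.png

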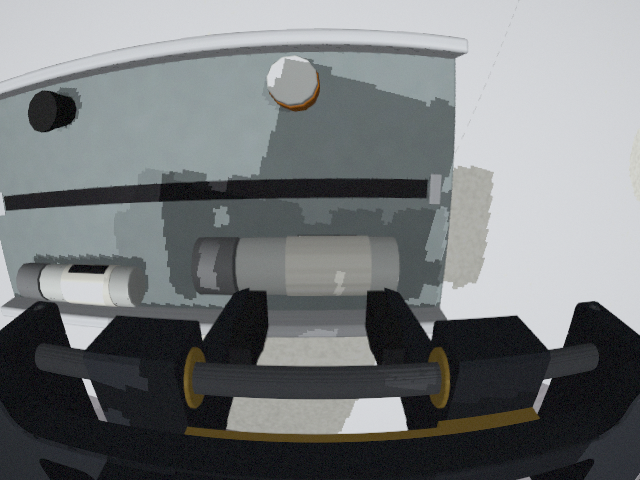

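The thick vial rolled and stayed parallel, now about 35 mm from the slit (pixels x 193–400, y 265). Next is stroke 2.

```bash
python3 -m inch '[0,-5,8,0, 0,-5,12,0, 0,-5,13,0, 1,-5,13,0, 4,-5,13,0, 8,-5,13,0, 12,-5,13,0, 16,-5,13,0, 20,-5,13,0, 24,-5,13,0, 28,-5,13,0, 30,-5,13,0]'; python3 -c "from h import *;st()"
```

```text
clock: 7.25
tool_pos: [0.5764, -0.1421, 0.0593]
tool_rot: [0.995, 0.104, 0.004, -0.0]
ft_force: [-1.5, 2.9, 11.0]
finger_gap: 0.0442
t 7.25 al,ac [ 62.  -11.7] tip 42.3 yawerr 0.1 tilt [0.0088 0.0016] F [-1.5  2.9 11. ]
```

```bash
python3 -m inch '[0,0,-6,0, 0,0,-12,0, -8,0,-12,0, -17,0,-12,0, -17,0,-12,0, -17,0,-12,0]'
python3 - <<'E'
from h import *
st()
for c in["wrist","scene"]:
    f=grab_frame(c);cv2.imwrite(f"pics/{c}3.png",f)
    for n,z in[("vial_thick",.027),("vial_thin",.024)]:
        for d in place_of(c,n)[:2]:print(c,n,round(d["conf"],2),np.round(d["position"]),rd(at(c,d["position"],z)))
st()
E
```

```text
clock: 7.85
tool_pos: [0.559, -0.146, 0.0709]
tool_rot: [0.995, 0.104, 0.004, -0.0]
ft_force: [0.0, 0.7, 0.1]
finger_gap: 0.0439
t 7.85 al,ac [ 62.2 -29.6] tip 53.9 yawerr 0.07 tilt [0.0081 0.0015] F [0.  0.7 0.1]
wrist vial_thick 0.68 [307. 262.] [ 57.6 -17.4]
wrist vial_thin 0.75 [ 90. 306.] [-78.1 -49.7]
scene vial_thick 0.72 [280. 240.] [50.5 -5.7]
scene vial_thin 0.58 [337. 240.] [-71.7 -42.3]
t 8.15 al,ac [ 61.9 -28.6] tip 54.1 yawerr 0.11 tilt [0.009  0.0017] F [-0.1  0.9  0. ]
```

```bash
python3 -m inch '[3,0,6,0, 3,0,11,0, 3,0,12.6,0, 4,0,12.6,0, 7,0,12.6,0, 11,0,12.6,0, 15,0,12.6,0, 19,0,12.6,0, 23,0,12.6,0, 27,0,12.6,0, 30,0,12.6,0, 30,0,12.6,0]'; python3 -c "from h import *;st()"
```

```text
clock: 9.35
tool_pos: [0.5908, -0.1387, 0.0594]
tool_rot: [0.994, 0.105, 0.006, -0.0]
ft_force: [-0.3, 1.2, 8.0]
finger_gap: 0.0445
t 9.35 al,ac [61.6  3.1] tip 42.4 yawerr 0.15 tilt [0.0113 0.0019] F [-0.3  1.2  8. ]
```

```bash
python3 -m inch '[0,0,-6,0, 0,0,-12,0, -8,0,-12,0, -20,0,-12,0, -20,0,-12,0, -20,0,-12,0]'
python3 - <<'E'
from h import *
st()
for c in["wrist"]:
    f=grab_frame(c);cv2.imwrite(f"pics/{c}4.png",f)
    for n,z in[("vial_thick",.027),("slit",.012)]:
        for d in place_of(c,n)[:2]:print(c,n,round(d["conf"],2),np.round(d["position"]),rd(at(c,d["position"],z)))
st()
E
```

```text
clock: 9.95
tool_pos: [0.5704, -0.1432, 0.071]
tool_rot: [0.995, 0.104, 0.005, -0.0]
ft_force: [-0.4, -0.2, 0.3]
finger_gap: 0.0441
t 9.95 al,ac [ 61.9 -17.8] tip 54.0 yawerr 0.11 tilt [0.0105 0.0019] F [-0.4 -0.2  0.3]
wrist vial_thick 0.6 [307. 260.] [56.9 -4.2]
wrist slit 0.91 [189. 241.] [-9.   1.2]
t 10.1 al,ac [ 61.6 -16.7] tip 54.2 yawerr 0.15 tilt [0.0116 0.0021] F [ 0.2  0.6 -0.2]
```

View pics/wrist4.png

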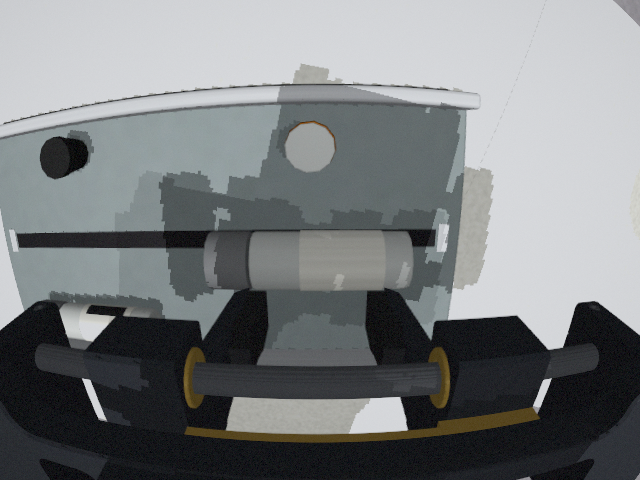

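Thick vial edges are at rows 231 and 290 (u≈310), with the slit line at (190,241) and (430,238). I'll measure the offset from the tangent rays.

```bash
cat >> h.py <<'E'
def cyl(top,bot,zc,cam="wrist"):
    "axis across-position (mm) from two silhouette pixels, via bisector of tangent rays in the plane normal to D"
    a=[]
    for p in(top,bot):
        o,d=ray(cam,p);a.append(np.arctan2(d[:2]@N,-d[2]))
    o2=(o[:2]-M)@N;h=o[2]-zc;am=np.mean(a);half=abs(a[0]-a[1])/2
    return round((o2+h*np.tan(am))*1e3,1),"radius est",round(h/np.cos(am)*np.sin(half)*1e3,1)
E
python3 - <<'E'
from h import *
for t,b in[((230,231),(230,289)),((310,230.5),(310,290.5)),((370,230.5),(370,290.5))]:print(cyl(t,b,.027))
for p in[(100,240),(190,240),(430,238)]:print(p,rd(at("wrist",p,.012)))
print([rd(at("wrist",p,.027)) for p in[(204,260),(413,260)]])
E
```

```text
(np.float64(-4.4), 'radius est', np.float64(14.7))
(np.float64(-4.4), 'radius est', np.float64(15.0))
(np.float64(-4.4), 'radius est', np.float64(15.1))
(100, 240) [-68.5   1.5]
(190, 240) [-8.3  1.6]
(430, 238) [124.1   2.9]
[array([ 3.8, -4.5]), array([111.1,  -4.3])]
```

```bash
python3 -m inch '[6,0,6,0, 6,0,11,0, 6,0,12.4,0, 6,0,12.4,0, 8,0,12.4,0, 11,0,12.4,0, 14,0,12.4,0, 16,0,12.4,0, 17,0,12.4,0, 17,0,12.4,0]'; python3 -c "from h import *;st()"
```

```text
clock: 11.1
tool_pos: [0.5893, -0.1386, 0.0594]
tool_rot: [0.994, 0.105, 0.007, -0.0]
ft_force: [0.6, 1.4, 6.4]
finger_gap: 0.0439
t 11.1 al,ac [61.3  1.7] tip 42.4 yawerr 0.19 tilt [0.0133 0.0024] F [0.6 1.4 6.4]
```

```bash
python3 -m inch '[0,0,-6,0, 0,0,-15,0, -10,0,-30,0, -30,0,-40,0, -50,0,-40,0, -60,0,-40,0, -60,0,-40,0]'
python3 - <<'E'
from h import *
st()
f=grab_frame("wrist");cv2.imwrite(f"pics/wrist5.png",f)
for n,z in[("vial_thick",.027),("slit",.012),("vial_thin",.024)]:
    for d in place_of("wrist",n)[:1]:print(n,round(d["conf"],2),np.round(d["position"]),rd(at("wrist",d["position"],z)))
st()
E
```

```text
clock: 11.8
tool_pos: [0.5289, -0.1518, 0.0986]
tool_rot: [0.995, 0.104, 0.006, -0.0]
ft_force: [0.1, -0.8, -0.6]
finger_gap: 0.0441
t 11.8 al,ac [ 61.8 -60.2] tip 81.6 yawerr 0.12 tilt [0.0121 0.0021] F [ 0.1 -0.8 -0.6]
vial_thick 0.91 [311. 158.] [58.5  2.9]
slit 0.88 [196. 157.] [-10.7   4.4]
vial_thin 0.77 [100. 247.] [-80.1 -48.9]
t 12.0 al,ac [ 61.2 -57.7] tip 81.6 yawerr 0.22 tilt [0.0143 0.0027] F [-0.5  0.5 -0.8]
```

View pics/wrist5.png

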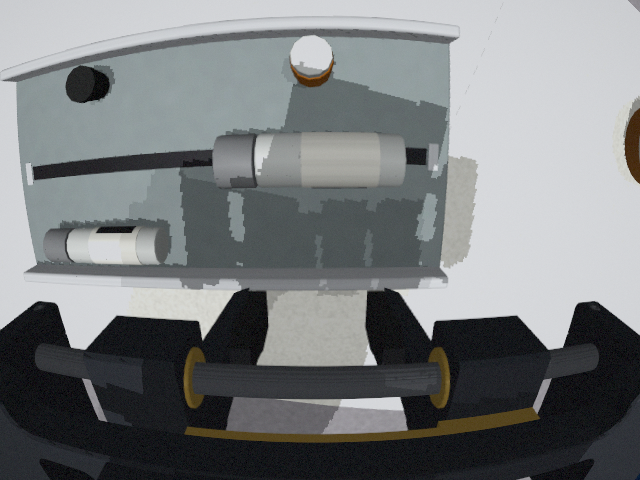

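The thick vial (rows 132–188, u 213–405) now sits over the slit line, which runs through (190,160) and (415,156). The thin vial is at (45–168,245). Next I'll work out the thick vial's offset and the move to the thin vial.

Run:
```python
from h import *
for t,b in[((240,134),(240,187.5)),((310,132),(310,188)),((370,132),(370,188))]:print(cyl(t,b,.027))
for p in[(60,171),(120,165),(195,159),(415,156)]:print(p,rd(at("wrist",p,.012)))
for t,b in[((70,228.5),(70,262)),((120,226),(120,264)),((150,225),(150,265))]:print("thin",cyl(t,b,.024))
print([rd(at("wrist",p,.024)) for p in[(43,246),(168,245)]])
st();go(-70,-57,50)
```

```text
(np.float64(2.3), 'radius est', np.float64(14.7))
(np.float64(2.2), 'radius est', np.float64(15.2))
(np.float64(2.6), 'radius est', np.float64(15.3))
(60, 171) [-116.2    1.8]
(120, 165) [-64.4   2.2]
(195, 159) [-11.7   3.1]
(415, 156) [119.6   4.7]
thin (np.float64(-48.1), 'radius est', np.float64(11.4))
thin (np.float64(-47.6), 'radius est', np.float64(12.1))
thin (np.float64(-47.4), 'radius est', np.float64(12.4))
[array([-133.4,  -48.9]), array([-29.4, -47.3])]
t 12.0 al,ac [ 61.2 -57.7] tip 81.6 yawerr 0.22 tilt [0.0143 0.0027] F [-0.5  0.5 -0.8]
delta [   0.8 -131.2   31.6]
```

Thick vial: about −1.6 mm from the slit line. Now the thin one.

```bash
python3 -m inch '[0,-35,0,0, 0,-75,0,0, 0,-110,10,0, 0,-132,25,0, 0,-132,36,0, 0,-132,36,0, 0,-132,36,0]'; python3 -c "
from h import *
st()
f=grab_frame('wrist');cv2.imwrite('pics/wrist6.png',f)
for n,z in[('slit',.012),('vial_thin',.024)]:
    for d in place_of('wrist',n)[:1]:print(n,round(d['conf'],2),np.round(d['position']),rd(at('wrist',d['position'],z)))
st()"
```

```text
clock: 12.7
tool_pos: [0.5046, -0.0231, 0.0625]
tool_rot: [0.995, 0.104, 0.007, -0.0]
ft_force: [0.2, 0.6, 0.3]
finger_gap: 0.0438
t 12.7 al,ac [-69.2 -57.5] tip 45.5 yawerr 0.12 tilt [0.0142 0.0019] F [0.2 0.6 0.3]
slit 0.66 [437. 171.] [-8.2  0.1]
vial_thin 0.8 [297. 271.] [-78.6 -48.3]
t 12.85 al,ac [-69.3 -57.3] tip 46.0 yawerr 0.1 tilt [0.0154 0.0022] F [-0.1  0.4  0.1]
```

```bash
python3 -m inch '[1,-4,6,0, 1,-4,9.5,0, 1,-4,10.7,0, 2,-4,10.7,0, 5,-4,10.7,0, 9,-4,10.7,0, 13,-4,10.7,0, 17,-4,10.7,0, 21,-4,10.7,0, 25,-4,10.7,0, 28,-4,10.7,0, 28,-4,10.7,0]'; python3 -c "from h import *;st()"
```

```text
clock: 14.05
tool_pos: [0.533, -0.0129, 0.0534]
tool_rot: [0.995, 0.104, 0.009, -0.0]
ft_force: [0.2, 1.0, 7.7]
finger_gap: 0.0442
t 14.05 al,ac [-73.3 -27.6] tip 36.4 yawerr 0.11 tilt [0.0179 0.0025] F [0.2 1.  7.7]
```

```bash
python3 -m inch '[0,0,-6,0, 0,0,-10,0, -8,0,-10,0, -16,0,-10,0, -16,0,-10,0, -16,0,-10,0]'
python3 - <<'E'
from h import *
st()
f=grab_frame("wrist");cv2.imwrite(f"pics/wrist7.png",f)
for n,z in[("vial_thin",.024),("slit",.012),("vial_thick",.027)]:
    for d in place_of("wrist",n)[:1]:print(n,round(d["conf"],2),np.round(d["position"]),rd(at("wrist",d["position"],z)))
st()
E
```

```text
clock: 14.65
tool_pos: [0.5167, -0.0165, 0.063]
tool_rot: [0.995, 0.104, 0.009, -0.0]
ft_force: [-0.7, -0.3, 0.3]
finger_gap: 0.0441
t 14.65 al,ac [-73.2 -44.3] tip 46.0 yawerr 0.1 tilt [0.0174 0.0024] F [-0.7 -0.3  0.3]
vial_thin 0.89 [305. 273.] [-78.9 -35.9]
slit 0.73 [443. 196.] [-8.1  1.5]
vial_thick 0.68 [560. 205.] [57.2  1.6]
t 14.85 al,ac [-73.3 -43.5] tip 46.1 yawerr 0.12 tilt [0.0181 0.0026] F [ 0.5 -1.1 -0.6]
```

View pics/wrist7.png

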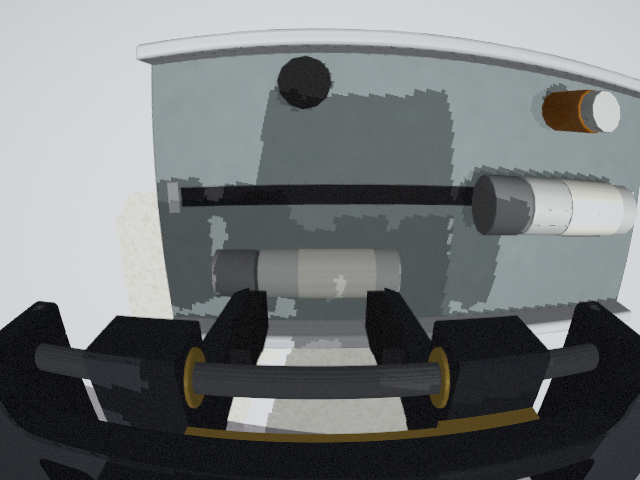

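The thin vial rolled to about −36 mm and is still parallel (rows 249–297, u 212–400). The thick one is still on the slit. Stroke 2 on the thin vial.

```bash
python3 -m inch '[1,0,6,0, 1,0,9.5,0, 1,0,10.7,0, 2,0,10.7,0, 5,0,10.7,0, 9,0,10.7,0, 13,0,10.7,0, 17,0,10.7,0, 21,0,10.7,0, 25,0,10.7,0, 29,0,10.7,0, 29,0,10.7,0]'; python3 -c "from h import *;st()"
```

```text
clock: 16.05
tool_pos: [0.5475, -0.0097, 0.0534]
tool_rot: [0.994, 0.104, 0.01, -0.0]
ft_force: [0.3, 0.3, 7.3]
finger_gap: 0.044
t 16.05 al,ac [-73.5 -12.7] tip 36.4 yawerr 0.13 tilt [0.0205 0.003 ] F [0.3 0.3 7.3]
```

```bash
python3 -m inch '[0,0,-6,0, 0,0,-10,0, -8,0,-10,0, -15,0,-10,0, -15,0,-10,0, -15,0,-10,0]'
python3 - <<'E'
from h import *
f=grab_frame("wrist");cv2.imwrite(f"pics/wrist8.png",f)
for n,z in[("vial_thin",.024),("slit",.012)]:
    for d in place_of("wrist",n)[:1]:print(n,round(d["conf"],2),np.round(d["position"]),rd(at("wrist",d["position"],z)))
st()
E
```

```text
clock: 16.65
tool_pos: [0.5322, -0.013, 0.063]
tool_rot: [0.994, 0.104, 0.01, -0.0]
ft_force: [0.2, 0.0, 0.3]
finger_gap: 0.044
vial_thin 0.79 [305. 275.] [-78.9 -20.8]
slit 0.88 [439. 225.] [-9.3  2.1]
t 16.8 al,ac [-73.5 -27.7] tip 46.1 yawerr 0.14 tilt [0.0208 0.003 ] F [ 0.1 -0.3 -0.3]
```

```bash
python3 -m inch '[0,0,6,0, 0,0,9.5,0, 0,0,10.7,0, 1,0,10.7,0, 4,0,10.7,0, 8,0,10.7,0, 12,0,10.7,0, 16,0,10.7,0, 20,0,10.7,0, 24,0,10.7,0, 28,0,10.7,0, 29,0,10.7,0]'; python3 -c "from h import *;st()"
```

```text
clock: 18.0
tool_pos: [0.5628, -0.0064, 0.0535]
tool_rot: [0.994, 0.105, 0.011, -0.0]
ft_force: [-0.3, -0.4, 5.8]
finger_gap: 0.0443
t 18.0 al,ac [-73.6   2.8] tip 36.5 yawerr 0.15 tilt [0.0228 0.0033] F [-0.3 -0.4  5.8]
```

```bash
python3 -m inch '[0,0,-6,0, 0,0,-10,0, -8,0,-10,0, -18,0,-10,0, -18,0,-10,0, -18,0,-10,0]'
python3 - <<'E'
from h import *
f=grab_frame("wrist");cv2.imwrite(f"pics/wrist9.png",f)
for n,z in[("vial_thin",.024),("slit",.012)]:
    for d in place_of("wrist",n)[:1]:print(n,round(d["conf"],2),np.round(d["position"]),rd(at("wrist",d["position"],z)))
st()
E
```

```text
clock: 18.6
tool_pos: [0.5443, -0.0104, 0.0629]
tool_rot: [0.994, 0.105, 0.011, -0.0]
ft_force: [-0.3, 0.0, 0.2]
finger_gap: 0.0438
vial_thin 0.68 [304. 270.] [-79.5  -5.3]
slit 0.7 [437. 250.] [-8.8  0.8]
t 18.75 al,ac [-73.6 -15.1] tip 46.1 yawerr 0.15 tilt [0.0231 0.0034] F [-0.4 -0.1  0.5]
```

View pics/wrist9.png

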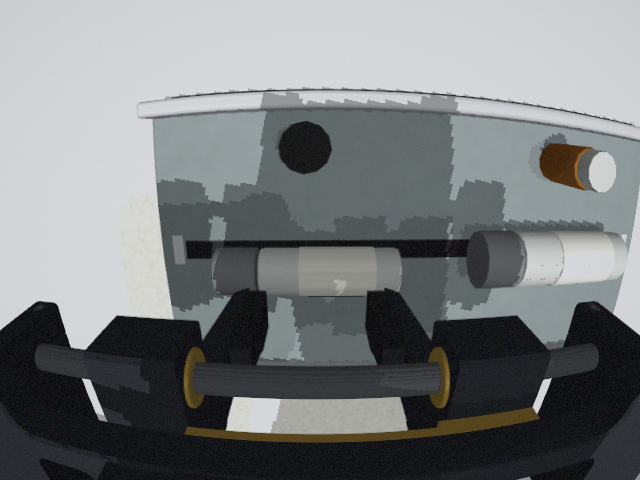

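Run:
```python
from h import *
for t,b in[((235,247.5),(235,293)),((310,247),(310,296)),((370,247),(370,295.5))]:print(cyl(t,b,.024))
for p in[(200,250),(435,250),(460,250)]:print(p,rd(at("wrist",p,.012)))
st()
```

```text
(np.float64(-5.8), 'radius est', np.float64(11.3))
(np.float64(-6.2), 'radius est', np.float64(12.0))
(np.float64(-6.2), 'radius est', np.float64(12.0))
(200, 250) [-135.4    0.7]
(435, 250) [-10.2   0.8]
(460, 250) [4.4 0.8]
t 18.75 al,ac [-73.6 -15.1] tip 46.1 yawerr 0.15 tilt [0.0231 0.0034] F [-0.4 -0.1  0.5]
```

```bash
python3 -m inch '[3,0,6,0, 3,0,9.5,0, 3,0,10.6,0, 3,0,10.6,0, 5,0,10.6,0, 8,0,10.6,0, 11,0,10.6,0, 14,0,10.6,0, 16.5,0,10.6,0, 16.5,0,10.6,0]'; python3 -c "from h import *;st()"
```

```text
clock: 19.75
tool_pos: [0.5631, -0.0062, 0.0534]
tool_rot: [0.994, 0.105, 0.013, -0.001]
ft_force: [-0.4, -0.1, 7.4]
finger_gap: 0.0443
t 19.75 al,ac [-73.7   3.2] tip 36.4 yawerr 0.16 tilt [0.0255 0.0038] F [-0.4 -0.1  7.4]
```

```bash
python3 -m inch '[0,0,-6,0, 0,0,-15,0, -10,0,-40,0, -30,30,-80,0, -50,65,-110,0, -70,70,-140,0, -70,70,-150,0, -70,70,-150,0, -70,70,-150,0]'
python3 - <<'E'
from h import *
f=grab_frame("wrist");cv2.imwrite(f"pics/wrist10.png",f)
for n,z in[("vial_thin",.024),("slit",.012),("vial_thick",.027),("small_bottle",.012),("stopper",.012)]:
    for d in place_of("wrist",n)[:1]:print(n,round(d["conf"],2),np.round(d["position"]),rd(at("wrist",d["position"],z)))
st()
E
```

```text
clock: 20.65
tool_pos: [0.5057, -0.0886, 0.2011]
tool_rot: [0.994, 0.106, 0.013, -0.001]
ft_force: [0.2, -0.0, -0.6]
finger_gap: 0.0442
vial_thin 0.9 [230. 137.] [-76.8   2.5]
slit 0.8 [312. 137.] [-8.9  1.1]
vial_thick 0.59 [392. 141.] [57.  -0.7]
small_bottle 0.8 [395.  82.] [62.7 51. ]
stopper 0.83 [230.  82.] [-78.3  50.7]
t 20.95 al,ac [ -4.4 -70.5] tip 183.7 yawerr 0.22 tilt [0.0239 0.0043] F [-0.3 -0.1 -0.6]
```

View pics/wrist10.png

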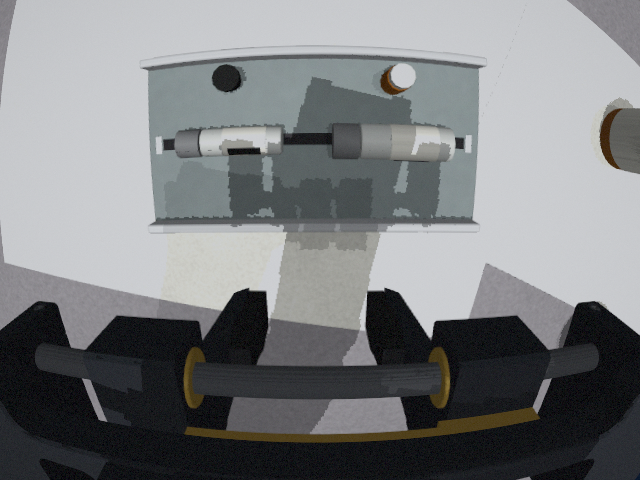

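Both vials lie along the slit. One zoomed crop will give the edge pixels.

```bash
python3 -c "
import cv2
f=cv2.imread('pics/wrist10.png')[110:170,150:480];cv2.imwrite('pics/crop.png',cv2.resize(cv2.convertScaleAbs(f,alpha=1.3),(792,576//4),interpolation=cv2.INTER_CUBIC)) 
f=cv2.imread('pics/wrist10.png')
a=[cv2.resize(f[115:170,s:s+160],(800,275),interpolation=cv2.INTER_CUBIC) for s in(155,315)]
cv2.imwrite('pics/crop.png',cv2.vconcat(a))"
```

```text
(no output)
```

View pics/crop.png

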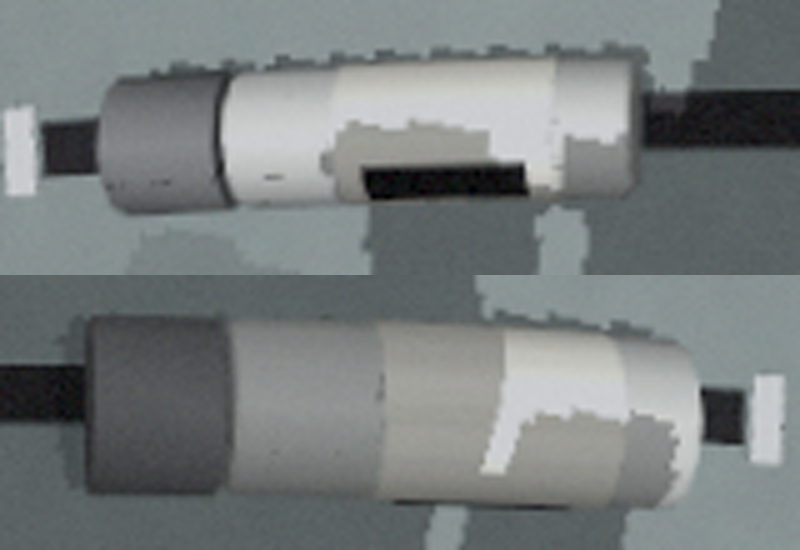

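Crop (5×): thin edges at 73–207 (x=230) and 57–200 (x=560), thick edges at 43–219 and 55–230. The slit shows at both ends of each vial.

Run:
```python
from h import *
print("thin",cyl((201,129.6),(201,156.4),.024),cyl((267,126.4),(267,155),.024))
print("thick",cyl((361,123.6),(361,158.8),.027),cyl((435,126),(435,161),.027))
for p in[(169,144.6),(299,138.8),(323,138.4),(459.4,143.4)]:print("slit",rd(at("wrist",p,.012)))
print("ends",[rd(at("wrist",p,z)) for p,z in[((175,144),.024),((283,141),.024),((332,141),.027),((455,144),.027)]])
print(read_state()["clock"])
```

```text
thin (np.float64(-1.1), 'radius est', np.float64(11.4)) (np.float64(-1.2), 'radius est', np.float64(11.9))
thick (np.float64(-1.4), 'radius est', np.float64(14.5)) (np.float64(-0.7), 'radius est', np.float64(14.8))
slit [-136.3   -1. ]
slit [-19.   -0.1]
slit [1.4 0.2]
slit [123.6   0.6]
ends [array([-125.6,   -0.6]), array([-31.6,  -1.6]), array([ 8.4, -1.6]), array([113.5,  -0. ])]
20.95
```

```bash
python3 -c "
from h import *
st();sign_off()"
```

```text
t 20.95 al,ac [ -4.4 -70.5] tip 183.7 yawerr 0.22 tilt [0.0239 0.0043] F [-0.3 -0.1 -0.6]
the job is handed in; nothing more can be done
```

I rolled both vials onto the reading slit by pressing on their tops, with three long strokes and one short correcting stroke each. The readings taken at stroke ends showed 4–11 N, slightly over the suggested 10 N once. I handed the job in at about 21 s of robot time.

| Last wrist-camera check | Thick vial | Thin vial | Limit |
|---|---|---|---|
| Distance from slit line | about −1.4 mm | about −0.5 mm | ±6 mm |
| Angle to slit | under about 1° | under about 1° | 8° |
| Position along slit from centre | about +61 mm | about −74 to −78 mm | ±85 mm thick, ±90 mm thin |

- **Other items:** the bottle and stopper on the deck showed no shift beyond measuring error. I did not re-measure the beaker, reagent bottle and dish at the end, but the arm never came near them. The gripper was about 180 mm above the bench and touching nothing.
- **Checks that disagreed:** the wrist-camera readings differed between poses by 2–4 mm. I therefore judged each vial against the slit seen in the same picture. Positions along the slit varied by up to 8 mm between readings, still within limits.
- **Not checked:** I took no second picture to confirm the vials were still. The thick vial was still on the slit when seen again while I rolled the thin one.

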